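# Load the flower dryer, shut it and switch it on with its key

## Robot

A 6-joint arm with a two-finger parallel gripper is mounted at the origin on the work surface. World frame = base frame: x ahead of the robot, y to its left, z up, the work surface at z = 0. Lengths are in m, angles in rad, forces in N, time in s.
With the tool pointing down it reaches from about 0.3 to 1 m from the base axis. Payload 5.1 kg.
Tool frame: the origin (TCP) lies between the finger pads; the fingertips stand 19 mm ahead of it and the grasp point (between the pads) is the TCP (r.tcp_to_tips is the distance from the TCP to the fingertips, in m); z points along the fingers, y is the line along which they close (so a half turn about z gives the same grasp; the last joint's range is limited). The gripper opens to 95 mm and grips with 3 to 60 N. Pads are 20 mm wide; open, the fingers measure 119 mm over their backs; the gripper's body (75 mm by 180 mm) begins 59 mm behind the grasp point.
Start: joints at [1.239, 0.124, 1.65, -0, 1.367, -0.083], TCP at [0.16, 0.63, 0.234] pointing down, gripper open.
Joint ranges: [-2.61, 2.61], [-1.02, 2.33], [0.03, 2.71], [-1.35, 4.49], [0.32, 2.68], [-2.91, 2.91]. Speed limits (rad/s): [2.57, 2.57, 3.14, 3.14, 3.14, 3.14].

## Interface

Orientations are given as a unit quaternion [w, x, y, z].
In Python, from workcell import r, viewer, sense gives the robot as it stands (r), with the cameras (viewer) and the readings as plain functions.
- The arm moves only by the shell command python3 inch.py [OPENING] [FORCE], which reads ROWS from standard input. ROWS is a JSON list of rows, 1 to 12 of them, each of 4 numbers: dx, dy, dz in m, then a turn about the tool's z in rad; each row shifts and turns the commanded pose from where the row before left it, along the tool's axes as they then stand; what a row does not reach is not made up. A row lasts 1/8 s, in which the tool goes at most 0.0625 m and 0.188 rad, less where a joint would pass 70% of its speed; a pose out of reach is approached as far as the arm can. OPENING is the finger opening in m, set as the command begins (- or left out keeps the last). The fingers move at their own pace and stop on an object; FORCE is the grip in N (left out, the last holds). Time passes only in rows, so rows that do not move let the fingers close. It prints the time, the measured TCP pose, the force, the opening and the grip force at its end. Input that does not fit is refused with a message, and nothing moves.
- sense(): the state, without advancing time (a new reading comes with each control period).
- viewer.camera(name): name is "scene" or "top"; returns the picture (384x512x3 uint8, red, green, blue); there is no depth.
- viewer.get_calibration(name): a dict with "K" (3x3 intrinsics, pixels), "k1" (the pictures are not rectified: a ray, as slopes to the right and down, at radius r is drawn at 1 + k1 r^2 times it, then the intrinsics apply), "eye" and "orientation" of the camera in the world. Camera axes: x right, y down, z forward; pixel columns grow to the right and rows downward; lengths in m; the calibration is good to about 2 mm. A picture is of the moment at which its call begins. get_calibration takes no time and is no camera call.
- r.hand_in(): hands the job in; it is judged then, once.
The state is a dict: "time_s": time; "joint_positions": joint angles; "dq": joint speeds; "joint_efforts": joint torques, N m; "position": TCP position; "ee_rot": TCP orientation; "wrist_force": force on the tool from outside, world axes, zero at the start; "moment": the same for the moment, N m; "opening": finger opening in m; "grip_force": force on a finger pad.
Only numpy, scipy, OpenCV 4.12 (cv2) and the standard library are available. Lean on these libraries where they do the work, as an engineer would, in place of code of your own. Each camera call takes 0.05 s, during which the arm holds its last target. There are 200 camera calls.

## Task

Set every flower pot on the bench upright in the drawer of the flower dryer (pull the drawer out as far as you need), then push the drawer fully shut. Then take the red key out of the tool block, push it fully down into the key switch on top of the dryer, turn it clockwise all the way to ON and leave it there. Leave everything else on the bench where it stands.

Things in the scene. Friction and masses are not known exactly. Their poses are not given: they have to be found in the camera images.
- dryer: fixed cream cabinet 210 mm deep (x), 340 wide (y), 132 tall. Origin: centre of its underside; its front (drawer side) faces its -x, toward the robot. On its top a dark grey switch console, 80 (x) by 90 (y) by 36 mm tall, is centred 47 mm behind the front plane and 100 mm to the +y side of the middle; the console's flat top is 168 mm above the bench
- drawer (a joint): how far the dryer's drawer is pulled out, m: 0 fully shut, 0.165 fully open (stop). It slides straight along the dryer's -x, about 3 N of friction, and stays where it is left
- drawer_handle (a point): middle of the drawer's steel bar handle: a round bar of about 10 mm diameter, 120 mm long along the dryer's y, its axis 35 mm in front of the drawer's front panel, 92 mm above the bench (40 mm below the cabinet's top). It moves with the drawer; axes as the dryer's
- drawer_in (a point): centre of the drawer's inner floor, 18 mm above the bench; moves with the drawer; axes as the dryer's. Inside 140 (x) by 300 mm (y); side and back walls 4 mm thick, 50 mm above the floor; front panel 14 mm thick, 336 wide, top edge 114 mm above the bench. Fully open, the inside lies 25 to 165 mm in front of the cabinet's front plane. Cabinet ceiling 100 mm above this floor
- key_switch (a joint): angle of the brass key switch, rad: 0 = OFF, grows as the key is turned clockwise seen from above, 1.05 = ON (stop). It has about 0.08 N m of friction and stays where it is left
- keyway (a point): centre of the keyway's mouth in the flat top of the brass cylinder (36 mm diameter), 173 mm above the bench, 5 mm above the console. z up, x along the slot's long side (turns with the switch; at OFF along the dryer's x). Slot 20 mm (x) by 9 mm (y), 34 mm deep, with a 2.5 mm 45 degree lead-in round its mouth
- key: the dryer's key, 80 mm tall, standing blade down in the tool block, 60 g: steel blade 18 (x) by 7 mm (y) reaching 30 mm below the collar (last 4 mm only 15 by 4), round collar 28 mm in diameter, 6 high, above it a flat red bow 40 wide (x), 12 thick (y), 44 high. Origin: on the axis at the collar's underside, z up. Fully in, the collar rests on the brass cylinder; it fits either way round
- tool_block: fixed wooden tool block 150 mm (x) by 56 mm (y) by 42 mm tall; origin: centre of its underside. The key stands in a slot 45 mm toward the block's -x end, collar on the block's top; side cutters and tweezers stand 15 to 65 mm toward its +x end, up to 92 mm above the bench
- pot1: white plastic flower pot, a plain cylinder 50 mm in diameter and 66 mm tall, filled with green foam, with blue flower heads on short wires that reach 95 mm above its underside; 150 g, bottom-heavy. Origin: centre of its underside, z along its axis. None if there is no such pot this time
- pot2: white plastic flower pot, a plain cylinder 50 mm in diameter and 66 mm tall, filled with green foam, with violet flower heads on short wires that reach 95 mm above its underside; 150 g, bottom-heavy. Origin: centre of its underside, z along its axis. None if there is no such pot this time
- pot3: white plastic flower pot, a plain cylinder 50 mm in diameter and 66 mm tall, filled with green foam, with pink flower heads on short wires that reach 95 mm above its underside; 150 g, bottom-heavy. Origin: centre of its underside, z along its axis. None if there is no such pot this time
- pot4: white plastic flower pot, a plain cylinder 50 mm in diameter and 66 mm tall, filled with green foam, with light blue flower heads on short wires that reach 95 mm above its underside; 150 g, bottom-heavy. Origin: centre of its underside, z along its axis. None if there is no such pot this time
- foam_brick: bystander: green foam block 110 x 80 x 55 mm; origin at the centre of its underside
- pliers: bystander: blue-handled pliers lying flat, 165 mm long along their x, 15 mm high; origin near the middle
- wire_spool: bystander: spool of green wire, 52 mm in diameter, 50 mm tall; origin at the centre of its underside
- glass_vase: bystander: glass cylinder with flowers in it, 56 mm in diameter, 110 mm tall; origin at the centre of its underside
- phone: bystander: black phone lying flat, 150 x 72 x 9 mm; origin at the centre of its underside

How it is judged:
On the way, in this order (a step that is already met when the one before it is completed fails the run):
1. every flower pot stands upright on the floor of the drawer (x of pot1 in the frame of drawer_in between -0.055 and 0.055 m and y of pot1 in the frame of drawer_in between -0.135 and 0.135 m and z of pot1 in the frame of drawer_in between -0.01 and 0.012 m and angle between each of pot1, pot2, pot3, pot4's own z axis and vertical below 0.15 rad and x of pot2 in the frame of drawer_in between -0.055 and 0.055 m and y of pot2 in the frame of drawer_in between -0.135 and 0.135 m and z of pot2 in the frame of drawer_in between -0.01 and 0.012 m and x of pot3 in the frame of drawer_in between -0.055 and 0.055 m and y of pot3 in the frame of drawer_in between -0.135 and 0.135 m and z of pot3 in the frame of drawer_in between -0.01 and 0.012 m and x of pot4 in the frame of drawer_in between -0.055 and 0.055 m and y of pot4 in the frame of drawer_in between -0.135 and 0.135 m and z of pot4 in the frame of drawer_in between -0.01 and 0.012 m), for 0.2 s.
2. the drawer is fully shut with the pots upright in it (all of step 1 and value of joint drawer below 0.006 m), for 0.2 s.
3. the key is fully down in the key switch, the drawer still shut (horizontal distance between key and keyway below 0.003 m and z of key in the frame of keyway below 0.004 m and angle between the z axis of key and the z axis of keyway, either way round below 0.1 rad and angle between the x axis of key and the x axis of keyway, either way round below 0.25 rad and value of joint drawer below 0.006 m), for 0.2 s.
4. the key has turned the switch to ON (all of step 3 and value of joint key_switch above 0.95 rad), for 0.2 s.
At the end, for the whole second after the job is handed in: every pot present stands in the drawer (on its floor within 12 mm, tilt under 0.15 rad); the drawer is within 6 mm of shut; the key's collar is within 4 mm of the cylinder's top and 3 mm of its axis; the switch is past 0.95 rad; key at rest (all of step 1 and all of step 4 and linear speed of key below 0.02 m/s); the robot touches nothing.
It fails at once if a bystander (foam brick, pliers, spool, vase, phone) is pushed more than 40 mm or knocked over (distance of any of foam_brick, pliers, wire_spool, glass_vase, phone from where it was at the start of the episode above 0.04 m or angle between any of foam_brick, pliers, wire_spool, glass_vase, phone's own z axis and vertical above 0.5 rad).
Of pot1, pot2, pot3, pot4 only 2 to 4 are there at a start; the rules pass over those that are not, and their reading is None.
At some moment in a run one of pot1, pot2, pot3, pot4 may be knocked a few centimetres aside while the robot is not near it.
It also fails if it takes over 210 s, if anything falls off the work surface, if the arm or the gripper's body presses on something with over 40 N, if the wrist force passes 120 N, or if a joint passes its speed limit or range.

## Working session

There is one attempt and no reset: what is moved stays moved. The work goes in short steps, Python scripts to look and compute and a shell command to move; the robot and the scene stay as the last step left them, time stands still between calls to the robot, and variables do not carry over. Pictures are saved under pics/ and viewed, at most 14 in all, crops included, and the job is handed in when it is done.

```bash
ls; mkdir -p pics
python3 - <<'E'
from workcell import r, viewer, sense
import cv2,json
for n in("scene","top"):
    im=viewer.camera(n); cv2.imwrite(f"pics/{n}0.png",cv2.resize(im[...,::-1],(800,600),interpolation=cv2.INTER_CUBIC))
    print(n,viewer.get_calibration(n))
s=sense();print(s)
E
```

```text
inch.py
pics
workcell.py
scene {'K': array([[447.3436847 ,   0.        , 254.47258644],
       [  0.        , 447.3436847 , 192.13989634],
       [  0.        ,   0.        ,   1.        ]]), 'k1': -0.05057060390498547, 'eye': array([1.10216428, 0.22683831, 1.12722669]), 'orientation': array([-0.1538384 ,  0.57354454,  0.77789715, -0.2055637 ])}
top {'K': array([[409.79263503,   0.        , 259.7309403 ],
       [  0.        , 409.79263503, 187.25855654],
       [  0.        ,   0.        ,   1.        ]]), 'k1': 0.0007698875109076764, 'eye': array([0.4036052 , 0.03855995, 1.23326664]), 'orientation': array([ 0.05836485, -0.7031605 ,  0.70742624, -0.0413155 ])}
{'time_s': 0.1, 'joint_positions': array([ 1.23938954e+00,  1.24404221e-01,  1.65153212e+00,  2.01419990e-06,
        1.36750220e+00, -8.25932087e-02]), 'dq': array([-0.00092978, -0.00054514, -0.00321813, -0.00157155,  0.00072601,
        0.00167946]), 'joint_efforts': array([ 1.63522923e-04, -4.18880510e+01, -3.61097002e+01,  7.77397561e-02,
        4.61869268e-02, -5.44154921e-05]), 'position': array([0.15991055, 0.62945997, 0.23253616]), 'ee_rot': array([-1.90653869e-04,  1.24086278e-01,  9.92271003e-01, -9.03042038e-04]), 'wrist_force': array([ 1.64015448,  1.54553406, -0.27961303]), 'moment': array([0.05137845, 0.00962454, 0.01695448]), 'grip_force': 0.0, 'opening': 0.09492730230598646}
```

View pics/scene0.png

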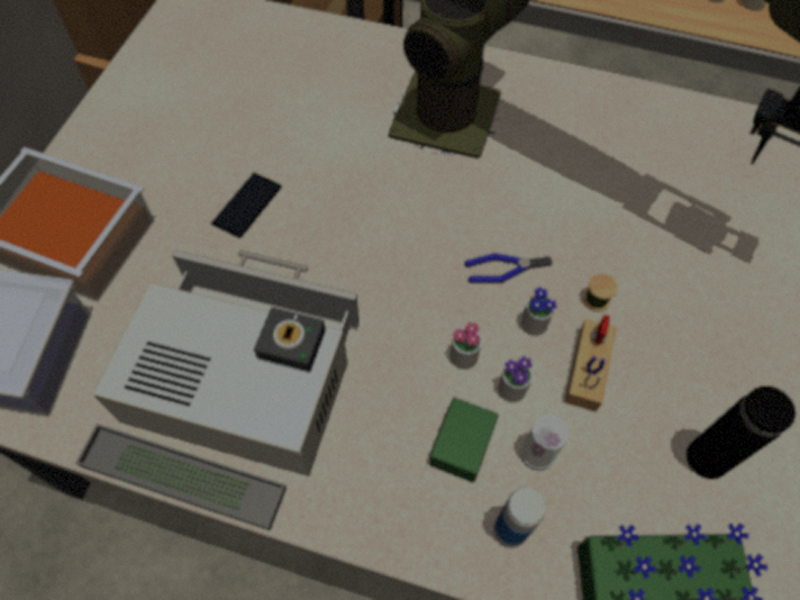

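View pics/top0.png

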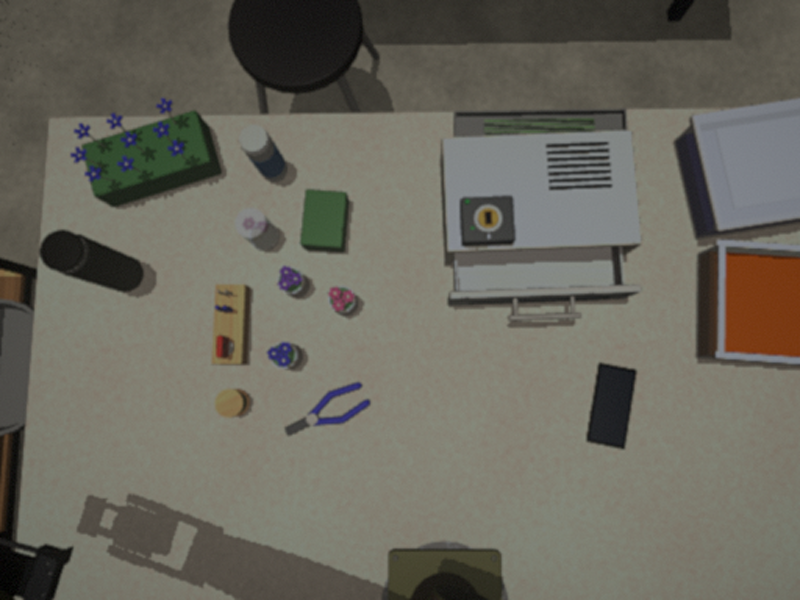

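The scene view shows the blue, pink and violet pots at about (539,310), (466,345) and (516,378). The key is at (603,328), and the dryer with its drawer partly open is on the left. The top view shows the same pots at (284,355), (343,300) and (291,281), the key at (222,347) and the switch at (488,218). There is no light-blue pot. I'll enlarge both views.

```bash
cat > h.py <<'E'
import numpy as np,cv2
from scipy.spatial.transform import Rotation as R
from scipy.optimize import least_squares
from workcell import r, viewer, sense
C={n:viewer.get_calibration(n) for n in("scene","top")}
def Rm(q): return R.from_quat([q[1],q[2],q[3],q[0]])
def proj(n,p):
    c=C[n]; v=Rm(c["orientation"]).inv().apply(np.atleast_2d(p)-c["eye"])
    s=v[:,:2]/v[:,2:]; s=s*(1+c["k1"]*(s**2).sum(1,keepdims=True))
    return s@c["K"][:2,:2].T+c["K"][:2,2]
def ray(n,uv):
    c=C[n]; d=(np.array(uv,float)-c["K"][:2,2])/c["K"][0,0]; s=d.copy()
    for _ in range(10): s=d/(1+c["k1"]*(s@s))
    return Rm(c["orientation"]).apply([*s,1])
def at_z(n,uv,z):
    d=ray(n,uv);e=C[n]["eye"];return e+d*(z-e[2])/d[2]
def tri(a,b):  # scene px, top px -> point, residual px
    f=lambda p:np.r_[proj("scene",p)[0]-a,proj("top",p)[0]-b]
    s=least_squares(f,at_z("top",b,.05));return s.x,np.abs(s.fun).max()
def crop(im,u0,v0,w,h,k,ticks=10):
    c=cv2.resize(im[v0:v0+h,u0:u0+w,::-1],None,fx=k,fy=k,interpolation=cv2.INTER_CUBIC)
    c=np.clip(c.astype(float)*1.6,0,255).astype(np.uint8)
    for u in range(-(-u0//ticks)*ticks,u0+w,ticks):
        x=(u-u0)*k; cv2.line(c,(x,0),(x,6),(0,255,255),1); cv2.putText(c,str(u),(x+1,16),0,.35,(0,255,255),1)
    for v in range(-(-v0//ticks)*ticks,v0+h,ticks):
        y=(v-v0)*k; cv2.line(c,(0,y),(6,y),(0,255,255),1); cv2.putText(c,str(v),(8,y+4),0,.35,(0,255,255),1)
    return c
def rel(d):  # world displacement -> tool axes
    return Rm(sense()["ee_rot"]).inv().apply(d)
E
python3 - <<'E'
from h import *
a=viewer.camera("scene");b=viewer.camera("top")
cv2.imwrite("pics/c1.png",np.hstack([crop(a,280,155,130,110,6)]))
cv2.imwrite("pics/c2.png",crop(b,130,165,110,100,6))
cv2.imwrite("pics/c3.png",crop(a,60,155,180,140,4))
cv2.imwrite("pics/c4.png",crop(b,280,80,135,130,5)[:600])
E
```

```text
(no output)
```

View pics/c1.png

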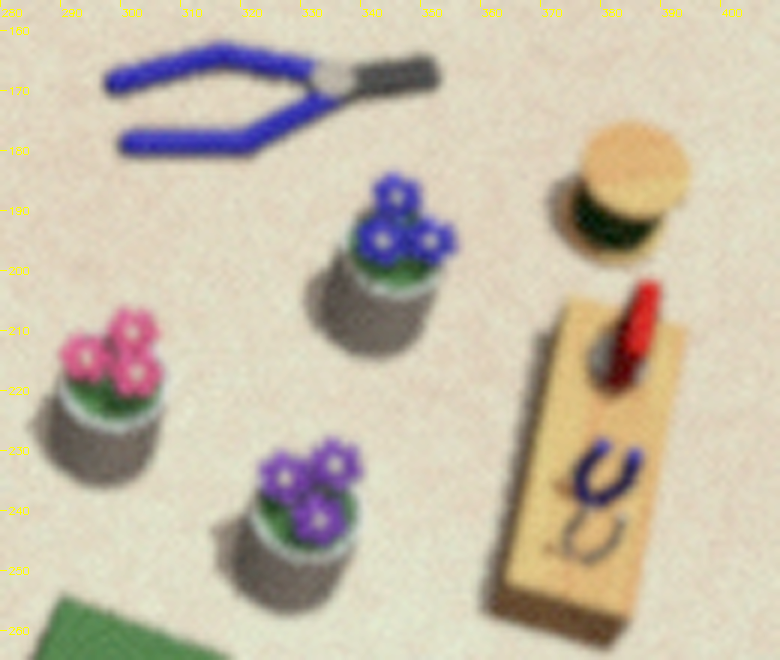

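View pics/c2.png

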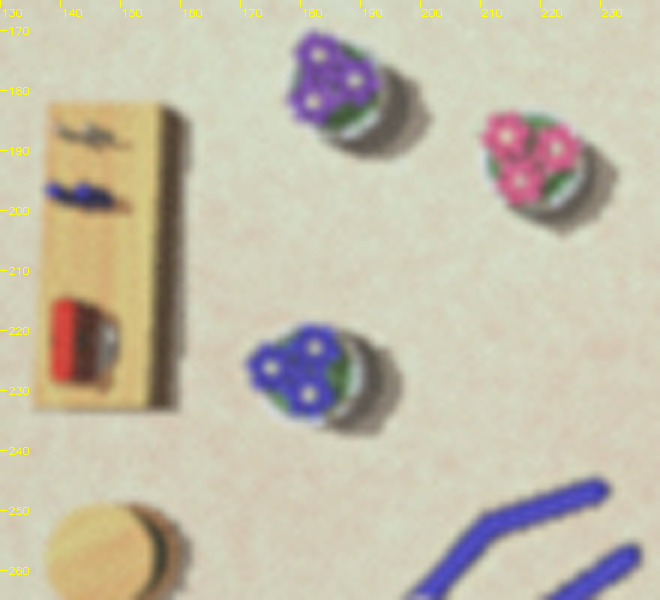

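View pics/c3.png

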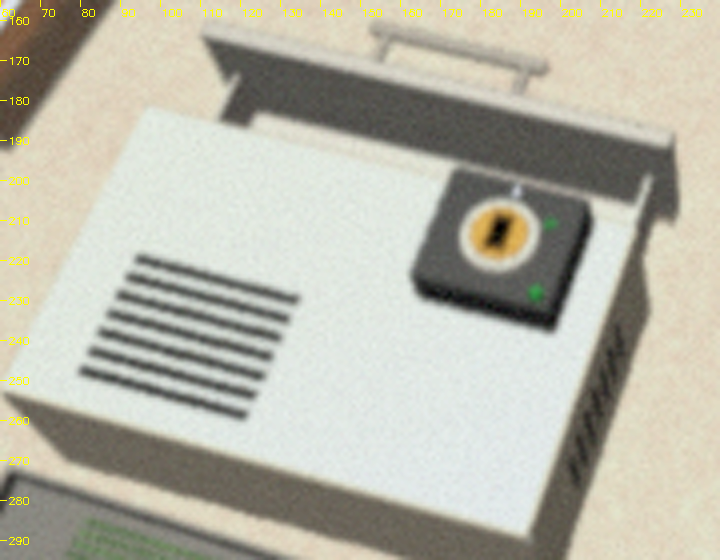

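View pics/c4.png

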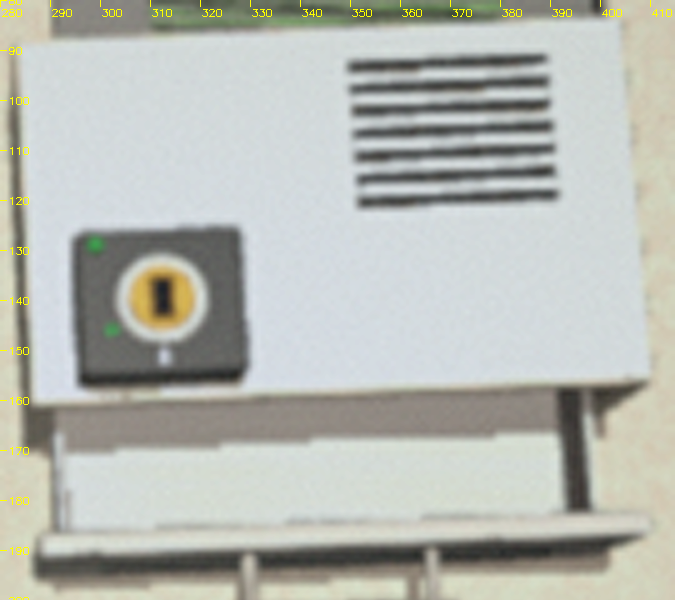

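The crops show clean edges on the pots, key and switch. In c1 (crop px) the rims are at about blue (396,258), pink (111,393) and violet (304,510). In c4 the keyway is at (163,297), and its slot lies along the dryer's x. Now I'll triangulate.

Run:
```python
from h import *
np.set_printoptions(precision=4,suppress=True)
S1=lambda x,y:(280+x/6,155+y/6); T1=lambda x,y:(130+x/6,165+y/6)
S2=lambda x,y:(60+x/4,155+y/4); T2=lambda x,y:(280+x/5,80+y/5)
F=lambda x,y:(x/1.5625,y/1.5625)
L={"violet":(S1(304,510),T1(338,92)),"pink":(S1(111,393),T1(537,165)),"blue":(S1(396,258),T1(308,375)),
"pinkfl1":(S1(132,330),T1(520,180)),"bow":(S1(638,318),T1(64,342)),"keyway":(S2(498,232),T2(163,297)),
"cab f-y":(S2(150,108),T2(648,380)),"cab b-y":(S2(5,393),T2(622,18)),"cab b+y":(S2(530,540),T2(20,45)),
"panel +y":(S2(672,137),T2(40,545)),"panel -y":(S2(205,37),T2(650,520)),
"block f+y":(S1(567,297),T1(33,408)),"handle":(S2(459,48),F(545,318.5))}
for k,(a,b) in L.items():
    p,e=tri(a,b); print(k,p,round(e,2))
P=lambda x,y,z:at_z("top",T2(x,y),z)
a,b,c,d=P(32,407,.132),P(648,380,.132),P(622,18,.132),P(20,45,.132)
print(a,b,c,d); v=a-b; print("yaw",np.arctan2(-v[0],v[1]),np.linalg.norm(v)); v=d-a; print(np.arctan2(v[1],v[0]),np.linalg.norm(v))
Q=lambda x,y,z:at_z("top",T1(x,y),z)
v=Q(47,103,.042)-Q(33,408,.042);print("block yaw",np.arctan2(v[1],v[0]),np.linalg.norm(v))
print("bow yaw",[np.arctan2(*(Q(*p,.092)-Q(*q,.092))[[1,0]]) for p,q in [((63,300),(64,385))]])
```

```text
violet [0.5933 0.2818 0.0539] 0.09
pink [0.5579 0.1863 0.0428] 0.36
blue [0.4559 0.2949 0.0502] 0.34
pinkfl1 [0.5456 0.1891 0.0832] 0.3
bow [0.471  0.4033 0.0794] 0.13
keyway [ 0.6824 -0.0764  0.1675] 0.38
cab f-y [ 0.6448 -0.3458  0.1204] 0.56
cab b-y [ 0.8531 -0.341   0.1183] 1.37
cab b+y [ 0.8424 -0.0019  0.1186] 1.09
panel +y [ 0.5575 -0.0115  0.1092] 0.45
panel -y [ 0.5704 -0.3505  0.0955] 0.81
block f+y [0.4457 0.3981 0.055 ] 9.42
handle [ 0.5181 -0.1832  0.0802] 0.37
[ 0.631  -0.0084  0.132 ] [ 0.6428 -0.3432  0.132 ] [ 0.8492 -0.3402  0.132 ] [ 0.8381 -0.0045  0.132 ]
yaw 0.035286604127173965 0.3350175579257899
0.019035516813829825 0.2071580331685752
block yaw -0.007869721243262169 0.1497991316633803
bow yaw [np.float64(0.048715374480399316)]
```

Run:
```python
from h import *
np.set_printoptions(precision=4,suppress=True)
S1=lambda x,y:(280+(x+.5)/6-.5,155+(y+.5)/6-.5); T1=lambda x,y:(130+(x+.5)/6-.5,165+(y+.5)/6-.5)
S2=lambda x,y:(60+(x+.5)/4-.5,155+(y+.5)/4-.5); T2=lambda x,y:(280+(x+.5)/5-.5,80+(y+.5)/5-.5)
F=lambda x,y:((x+.5)/1.5625-.5,(y+.5)/1.5625-.5)
L={"violet":(S1(304,510),T1(338,92),.066),"pink":(S1(111,393),T1(537,165),.066),"blue":(S1(396,258),T1(308,375),.066),
"bow":(S1(638,318),T1(64,342),.092),"keyway":(S2(498,232),T2(163,297),.173),
"cab f-y":(S2(150,108),T2(648,380),.132),"cab b-y":(S2(5,393),T2(622,18),.132),"cab b+y":(S2(530,540),T2(20,45),.132),
"panel +y":(S2(672,137),T2(40,545),.114),"panel -y":(S2(205,37),T2(650,520),.114),
"handle":(S2(459,48),F(545,318.5),.097)}
for k,(a,b,z) in L.items():
    p,e=tri(a,b); print(k,p,round(e,2),at_z("scene",a,z)[:2],at_z("top",b,z)[:2])
```

```text
violet [0.5941 0.2812 0.058 ] 0.27 [0.5982 0.2801] [0.5927 0.2803]
pink [0.5589 0.1859 0.047 ] 0.0 [0.5684 0.1867] [0.5564 0.1836]
blue [0.4571 0.2942 0.0544] 0.02 [0.4641 0.2934] [0.4565 0.2918]
bow [0.4721 0.4023 0.0834] 0.49 [0.4778 0.3996] [0.4713 0.4009]
keyway [ 0.683  -0.0759  0.1707] 0.05 [ 0.684 -0.075] [ 0.6824 -0.0758]
cab f-y [ 0.6455 -0.3444  0.1238] 0.24 [ 0.6491 -0.3391] [ 0.6439 -0.3422]
cab b-y [ 0.8532 -0.3397  0.1217] 1.06 [ 0.8555 -0.3314] [ 0.8503 -0.3392]
cab b+y [ 0.8426 -0.0016  0.122 ] 0.75 [0.8449 0.0021] [ 0.8393 -0.0034]
panel +y [ 0.5584 -0.0112  0.1127] 0.13 [ 0.5591 -0.0105] [ 0.5584 -0.0115]
panel -y [ 0.5713 -0.3491  0.0991] 0.48 [ 0.5789 -0.3393] [ 0.5696 -0.3452]
handle [ 0.5186 -0.1829  0.0828] 0.11 [ 0.5265 -0.177 ] [ 0.5173 -0.1805]
```

```bash
echo '[[0, 0, 0, 0.184], [0, 0, 0, 0.184], [0, 0, 0, 0.184], [0, 0, 0, 0.184], [0, 0, 0, 0.184], [0, 0, 0, 0.184], [0, 0, 0, 0.185]]' | python3 inch.py 0.06
echo '[[-0.055, 0.022, 0, 0], [-0.055, 0.022, 0, 0], [-0.055, 0.022, 0, 0], [-0.055, 0.022, 0, 0], [-0.055, 0.022, 0, 0], [-0.055, 0.022, 0, 0], [-0.055, 0.022, 0, 0], [-0.055, 0.022, 0, 0], [-0.055, 0.022, 0, 0], [-0.055, 0.022, 0, 0], [-0.055, 0.022, 0, 0], [-0.055, 0.022, 0, 0]]' | python3 inch.py
```

```text
time_s: 1.08
position: [0.16, 0.6298, 0.2333]
ee_rot: [0.0, 0.698, 0.717, -0.0]
wrist_force: [0.2, -0.5, -0.4]
opening: 0.0601
grip_force: 0.0
time_s: 2.58
position: [0.4461, -0.023, 0.2338]
ee_rot: [0.0, 0.696, 0.718, 0.0]
wrist_force: [0.7, 0.1, 0.0]
opening: 0.0601
grip_force: 0.0
```

```bash
echo '[[-0.053, 0.023, 0, 0], [-0.053, 0.023, 0, 0], [-0.054, 0.022, 0, 0], [0, 0, 0.03, 0], [0, 0, 0.03, 0], [0, 0, 0, 0]]' | python3 inch.py
python3 - <<'E'
from h import *
p=sense()["position"];print(p)
a=viewer.camera("scene");b=viewer.camera("top")
q=p-[0,0,.019]
print(proj("scene",q),proj("top",q))
A=crop(a,110,120,100,100,4);B=crop(b,300,160,100,100,4)
cv2.imwrite("pics/d1.png",np.hstack([A,B]))
E
```

```text
time_s: 3.32
position: [0.517, -0.178, 0.1705]
ee_rot: [-0.003, 0.695, 0.719, -0.001]
wrist_force: [-0.0, -0.7, 0.8]
opening: 0.0597
grip_force: 0.0
[ 0.5170037  -0.17796298  0.17045929]
[[172.30441257 152.46694667]] [[351.59222609 201.69127605]]
```

View pics/d1.png

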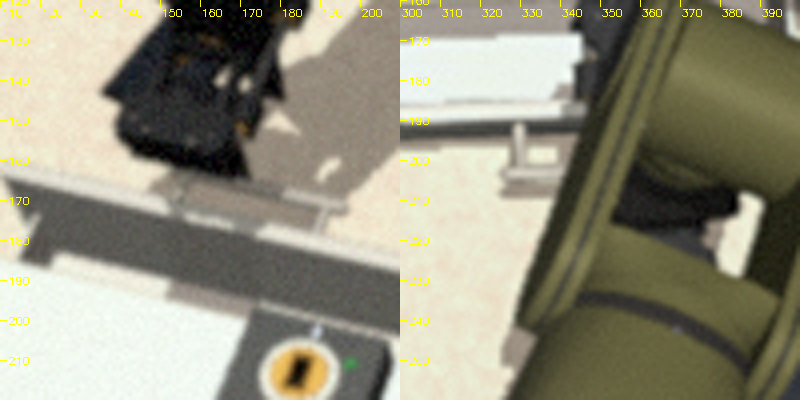

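The left half shows the gripper's dark silhouette in the scene view, with its lowest corner at raw (171.5,164). In the top view the arm hides the gripper. I'll compare that corner with the projected finger corners.

Run:
```python
from h import *
p=sense()["position"]
for dx in(.03,.042):
  for dy in(-.01,.01): print(dx,dy,proj("scene",p+[dx,dy,-.019]))
print("body", [proj("scene",p+[.09,dy,.059])[0] for dy in(-.0375,.0375)])
for z in(.092,):
  for x in(.5186,.5265): print(proj("scene",[x,-.18,z]),proj("top",[x,-.18,z]))
```

```text
0.03 -0.01 [[163.6165648  160.32190601]]
0.03 0.01 [[170.69562097 162.20952865]]
0.042 -0.01 [[161.81248024 163.99250573]]
0.042 0.01 [[168.92086485 165.89966633]]
body [array([137.81543829, 159.27533327]), array([166.53660977, 167.00069436])]
[[174.73426299 165.06323968]] [[348.0901125 203.3731181]]
[[173.64720204 167.35766843]] [[347.99181774 200.55003626]]
```

```bash
echo '[[0, 0.003, 0, 0], [0, 0, 0.03, 0], [0, 0, 0.02, 0], [0, 0, 0.01, 0], [0, 0, 0.01, 0], [0, 0, 0.008, 0], [0, 0, 0, 0]]' | python3 inch.py 0.03
echo '[[0, 0, 0, 0], [0, 0, 0, 0], [0, 0, 0, 0], [0, 0, 0, 0]]' | python3 inch.py 0.0 15
```

```text
time_s: 4.3
position: [0.5217, -0.1784, 0.0952]
ee_rot: [-0.0, 0.695, 0.719, -0.0]
wrist_force: [-0.1, -0.4, 0.8]
opening: 0.0301
grip_force: 0.0
time_s: 4.8
position: [0.5219, -0.1787, 0.0961]
ee_rot: [0.0, 0.695, 0.719, -0.0]
wrist_force: [-2.5, -0.1, 3.1]
opening: 0.0103
grip_force: 15.0
```

```bash
echo '[[0, -0.01, 0, 0], [0, -0.02, 0, 0], [0, -0.02, 0, 0], [0, -0.02, 0, 0], [0, -0.01, 0, 0], [0, 0, 0, 0]]' | python3 inch.py
echo '[[0, -0.004, 0, 0], [0, -0.004, 0, 0], [0, -0.002, 0, 0], [0, 0, 0, 0]]' | python3 inch.py
```

```text
time_s: 5.55
position: [0.4411, -0.1812, 0.0961]
ee_rot: [-0.001, 0.695, 0.719, -0.001]
wrist_force: [-3.5, 0.7, 5.7]
opening: 0.0105
grip_force: 15.0
time_s: 6.05
position: [0.4322, -0.1815, 0.0961]
ee_rot: [0.0, 0.695, 0.719, 0.0]
wrist_force: [1.8, 3.3, 5.6]
opening: 0.0103
grip_force: 15.0
```

```bash
echo '[[0, -0.004, 0, 0], [0, -0.002, 0, 0], [0, 0, 0, 0]]' | python3 inch.py
echo '[[0, -0.003, 0, 0], [0, -0.002, 0, 0], [0, 0, 0, 0]]' | python3 inch.py
```

```text
time_s: 6.42
position: [0.426, -0.1817, 0.0961]
ee_rot: [0.0, 0.695, 0.719, 0.0]
wrist_force: [2.8, 3.8, 6.8]
opening: 0.0104
grip_force: 15.0
time_s: 6.8
position: [0.4234, -0.1817, 0.0962]
ee_rot: [0.003, 0.696, 0.718, 0.003]
wrist_force: [11.7, 4.6, -0.8]
opening: 0.0105
grip_force: 15.0
```

```bash
echo '[[0, 0.003, 0, 0], [0, 0, 0, 0], [0, 0, 0, 0], [0, 0, 0, 0]]' | python3 inch.py 0.03
echo '[[0, 0, -0.02, 0], [0, 0, -0.05, 0], [0, 0, -0.055, 0], [0, 0, -0.03, 0], [0, 0, 0, -0.175], [0, 0, 0, -0.175], [0, 0, 0, -0.175], [0, 0, 0, -0.175], [0, 0, 0, -0.175], [0, 0, 0, -0.175]]' | python3 inch.py 0.085
echo '[[0, 0, 0, -0.175], [0, 0, 0, -0.175], [0, 0, 0, -0.171], [0, 0, 0, 0]]' | python3 inch.py
python3 - <<'E'
from h import *
s=sense();print(s["position"],Rm(s["ee_rot"]).as_matrix().round(3))
for n,t in dict(pink=(.5565,.184),violet=(.5927,.2803),blue=(.4565,.292)).items(): print(n,rel(np.array([*t,.25])-s["position"]).round(4))
E
```

```text
time_s: 7.3
position: [0.4235, -0.1818, 0.0952]
ee_rot: [-0.0, 0.695, 0.719, -0.0]
wrist_force: [-0.2, 0.4, -0.3]
opening: 0.0301
grip_force: 0.0
time_s: 8.55
position: [0.4237, -0.1818, 0.2505]
ee_rot: [-0.0, 0.239, 0.971, -0.0]
wrist_force: [1.3, -0.1, -0.7]
opening: 0.085
grip_force: 0.0
time_s: 9.05
position: [0.4238, -0.1818, 0.2505]
ee_rot: [-0.0, -0.016, 1.0, 0.0]
wrist_force: [-0.3, -0.6, -0.2]
opening: 0.0849
grip_force: 0.0
[ 0.42378709 -0.18179104  0.25047849] [[-1.    -0.031 -0.   ]
 [-0.031  1.     0.   ]
 [ 0.     0.    -1.   ]]
pink [-0.144   0.3615  0.0004]
violet [-1.832e-01  4.566e-01  4.000e-04]
blue [-0.0474  0.4725  0.0005]
```

```bash
cat >> h.py <<'E'
def flowers():
    out={}
    for n in("scene","top"):
        im=cv2.cvtColor(viewer.camera(n),cv2.COLOR_RGB2HSV)
        for k,(a,b) in dict(pink=(160,177),violet=(128,150),blue=(113,126)).items():
            m=cv2.inRange(im,(a,100,60),(b,255,255))
            N,_,st,ce=cv2.connectedComponentsWithStats(cv2.dilate(m,np.ones((3,3))))
            out[n,k]=[(ce[i].round(1).tolist(),int(st[i,4])) for i in range(1,N) if st[i,4]>60]
    return out
E
python3 - <<'E'
from h import *
for k,v in flowers().items(): print(k,v)
E
echo '[[-0.0206, 0.0516, 0, 0], [-0.0206, 0.0516, 0, 0], [-0.0206, 0.0516, 0, 0], [-0.0206, 0.0516, 0, 0], [-0.0206, 0.0516, 0, 0], [-0.0206, 0.0516, 0, 0], [-0.0206, 0.0516, 0, 0], [0, 0, 0, 0]]' | python3 inch.py
```

```text
('scene', 'pink') [([299.2, 214.0], 205)]
('scene', 'violet') [([331.6, 236.3], 223)]
('scene', 'blue') [([314.4, 165.7], 202), ([318.1, 176.5], 219), ([346.5, 192.5], 200), ([444.3, 341.7], 139), ([471.1, 341.0], 133), ([401.4, 342.0], 145), ([440.3, 361.5], 159), ([483.3, 360.8], 142), ([412.2, 362.4], 160), ([479.7, 379.5], 98), ([407.0, 379.9], 71), ([451.5, 379.6], 91)]
('top', 'pink') [([217.5, 190.4], 194)]
('top', 'violet') [([184.6, 177.8], 180)]
('top', 'blue') [([105.0, 67.1], 88), ([73.2, 76.9], 88), ([102.9, 82.6], 100), ([52.3, 83.3], 79), ([82.4, 89.0], 95), ([112.4, 94.4], 98), ([50.6, 98.6], 81), ([80.1, 104.5], 97), ([59.7, 110.8], 94), ([179.6, 226.3], 200), ([214.0, 253.1], 217), ([220.4, 264.9], 215)]
time_s: 10.15
position: [0.5565, 0.1869, 0.2501]
ee_rot: [-0.0, -0.018, 1.0, 0.0]
wrist_force: [-0.6, -0.6, 0.1]
opening: 0.085
grip_force: 0.0
```

```bash
echo '[[0, -0.003, 0.05, 0], [0, 0, 0.05, 0], [0, 0, 0.05, 0], [0, 0, 0.03, 0], [0, 0, 0.02, 0], [0, 0, 0, 0]]' | python3 inch.py 0.085
echo '[[0, 0, 0, 0], [0, 0, 0, 0], [0, 0, 0, 0], [0, 0, 0, 0], [0, 0, 0, 0], [0, 0, 0, 0]]' | python3 inch.py 0.03 15
echo '[[0, 0, -0.02, 0], [0, 0, -0.05, 0], [0, 0, -0.06, 0], [0, 0, -0.06, 0], [0, 0, 0, 0]]' | python3 inch.py
python3 - <<'E'
from h import *
print(rel(np.array([.546,-.268,.24])-sense()["position"]).round(4),sense()["opening"])
E
```

```text
time_s: 10.9
position: [0.5553, 0.1802, 0.0494]
ee_rot: [-0.001, -0.016, 1.0, -0.0]
wrist_force: [-0.6, 0.1, 0.3]
opening: 0.085
grip_force: 0.0
time_s: 11.65
position: [0.5569, 0.1817, 0.0516]
ee_rot: [0.001, -0.017, 1.0, 0.001]
wrist_force: [-1.4, 3.9, 3.8]
opening: 0.0501
grip_force: 15.0
time_s: 12.28
position: [0.5591, 0.1811, 0.2486]
ee_rot: [0.006, -0.016, 1.0, 0.001]
wrist_force: [0.1, -0.6, -1.0]
opening: 0.0502
grip_force: 15.0
[ 0.028  -0.4484  0.0077] 0.05021645638518399
```

```bash
echo '[[0.003, -0.03, 0, 0], [0.003, -0.05, 0, 0], [0.003, -0.055, 0, 0], [0.003, -0.055, 0, 0], [0.003, -0.055, 0, 0], [0.003, -0.055, 0, 0], [0.003, -0.055, 0, 0], [0.003, -0.05, 0, 0], [0.003, -0.03, 0, 0], [0, -0.013, 0, 0], [0, 0, 0, 0], [0, 0, 0, 0]]' | python3 inch.py
python3 - <<'E'
from h import *
print(rel(np.array([.546,-.268,.07])-sense()["position"]).round(4),sense()["opening"])
E
```

```text
time_s: 13.78
position: [0.5441, -0.2664, 0.2403]
ee_rot: [-0.0, -0.017, 1.0, 0.0]
wrist_force: [0.7, 0.2, -2.2]
opening: 0.0498
grip_force: 15.0
[-0.002  -0.0018  0.1703] 0.04978338417347614
```

```bash
echo '[[-0.001, 0, 0.05, 0], [0, 0, 0.05, 0], [0, 0, 0.04, 0], [0, 0, 0.02, 0], [0, 0, 0.008, 0], [0, 0, 0, 0], [0, 0, 0, 0]]' | python3 inch.py
```

```text
time_s: 14.65
position: [0.5464, -0.2683, 0.0748]
ee_rot: [0.001, -0.017, 1.0, -0.001]
wrist_force: [0.5, 0.7, -1.3]
opening: 0.0497
grip_force: 15.0
```

```bash
echo '[[0, 0, 0.003, 0], [0, 0, 0.002, 0], [0, 0, 0, 0]]' | python3 inch.py
```

```text
time_s: 15.02
position: [0.5459, -0.268, 0.0696]
ee_rot: [0.001, -0.017, 1.0, -0.0]
wrist_force: [-2.2, 1.0, 4.6]
opening: 0.0497
grip_force: 15.0
```

```bash
echo '[[0, 0, 0, 0], [0, 0, 0, 0], [0, 0, 0, 0], [0, 0, -0.03, 0], [0, 0, -0.05, 0], [0, 0, -0.05, 0], [0, 0, -0.05, 0], [0, 0, 0, 0]]' | python3 inch.py 0.066
python3 - <<'E'
from h import *
s=sense();print(rel(np.array([.5927,.2803,.25])-s["position"]).round(4))
for k,v in flowers().items():
  if k[1]!="blue": print(k,v)
E
```

```text
time_s: 16.02
position: [0.5474, -0.269, 0.254]
ee_rot: [0.004, -0.017, 1.0, -0.003]
wrist_force: [1.0, -0.5, -0.4]
opening: 0.0659
grip_force: 0.0
[-0.0635  0.5475  0.0014]
('scene', 'pink') [([139.8, 163.3], 188)]
('scene', 'violet') [([331.6, 236.2], 226)]
('top', 'pink') []
('top', 'violet') [([184.6, 177.8], 180)]
```

```bash
echo '[[-0.006, 0.05, 0, 0], [-0.006, 0.05, 0, 0], [-0.006, 0.05, 0, 0], [-0.006, 0.05, 0, 0], [-0.006, 0.05, 0, 0], [-0.006, 0.05, 0, 0], [-0.006, 0.05, 0, 0], [-0.006, 0.05, 0, 0], [-0.006, 0.05, 0, 0], [-0.006, 0.05, 0, 0], [-0.003, 0.047, 0, 0], [0, 0, 0, 0]]' | python3 inch.py 0.085
python3 - <<'E'
from h import *
s=sense();print(rel(np.array([.5927,.2803,.05])-s["position"]).round(4))
for k,v in flowers().items():
  if k[0]!="top": print(k,v[:3])
E
```

```text
time_s: 17.62
position: [0.5884, 0.2836, 0.2443]
ee_rot: [-0.002, -0.019, 1.0, -0.001]
wrist_force: [0.5, 0.1, 0.4]
opening: 0.0852
grip_force: 0.0
[-0.0051 -0.0032  0.1943]
('scene', 'pink') [([140.1, 163.5], 187)]
('scene', 'violet') [([331.7, 236.5], 213)]
('scene', 'blue') [([305.0, 166.5], 95), ([304.5, 178.2], 62), ([346.7, 195.1], 105)]
```

```bash
echo '[[-0.004, -0.003, 0.05, 0], [0, 0, 0.05, 0], [0, 0, 0.05, 0], [0, 0, 0.03, 0], [0, 0, 0.014, 0], [0, 0, 0, 0]]' | python3 inch.py
echo '[[0, 0, 0, 0], [0, 0, 0, 0], [0, 0, 0, 0], [0, 0, 0, 0], [0, 0, 0, 0], [0, 0, 0, 0]]' | python3 inch.py 0.03 15
echo '[[0, 0, -0.02, 0], [0, 0, -0.05, 0], [0, 0, -0.06, 0], [0, 0, -0.05, 0], [0, 0, -0.02, 0], [0, 0, 0, 0]]' | python3 inch.py
python3 - <<'E'
from h import *
print(rel(np.array([.543,-.178,.25])-sense()["position"]).round(4),sense()["opening"])
E
```

```text
time_s: 18.48
position: [0.5936, 0.2772, 0.0527]
ee_rot: [-0.001, -0.016, 1.0, -0.0]
wrist_force: [0.7, -0.5, 0.1]
opening: 0.0849
grip_force: 0.0
time_s: 19.23
position: [0.5943, 0.2789, 0.0543]
ee_rot: [0.0, -0.017, 1.0, 0.0]
wrist_force: [-0.6, 1.6, 3.1]
opening: 0.0497
grip_force: 15.0
time_s: 19.98
position: [0.5944, 0.2783, 0.2549]
ee_rot: [0.001, -0.017, 1.0, 0.0]
wrist_force: [-0.6, 0.1, -1.7]
opening: 0.0498
grip_force: 15.0
[ 0.0665 -0.4544  0.0045] 0.049785606831431996
```

```bash
echo '[[0.007, -0.03, 0, 0], [0.007, -0.05, 0, 0], [0.007, -0.055, 0, 0], [0.007, -0.055, 0, 0], [0.007, -0.055, 0, 0], [0.007, -0.055, 0, 0], [0.007, -0.055, 0, 0], [0.007, -0.05, 0, 0], [0.006, -0.03, 0, 0], [0.004, -0.019, 0, 0], [0, 0, 0, 0], [0, 0, 0, 0]]' | python3 inch.py
python3 - <<'E'
from h import *
print(rel(np.array([.543,-.178,.074])-sense()["position"]).round(4),sense()["opening"])
E
```

```text
time_s: 21.48
position: [0.5431, -0.1765, 0.2528]
ee_rot: [-0.001, -0.017, 1.0, 0.001]
wrist_force: [0.1, 0.5, -2.0]
opening: 0.0496
grip_force: 15.0
[-1.000e-04 -1.700e-03  1.788e-01] 0.04958688411891861
```

```bash
echo '[[0, -0.001, 0.05, 0], [0, 0, 0.05, 0], [0, 0, 0.045, 0], [0, 0, 0.02, 0], [0, 0, 0.01, 0], [0, 0, 0, 0], [0, 0, 0.003, 0], [0, 0, 0.002, 0], [0, 0, 0, 0]]' | python3 inch.py
```

```text
time_s: 22.6
position: [0.5434, -0.1787, 0.0741]
ee_rot: [0.0, -0.017, 1.0, -0.0]
wrist_force: [0.8, 0.5, -2.0]
opening: 0.0501
grip_force: 15.0
```

```bash
echo '[[0, 0, 0.002, 0], [0, 0, 0.001, 0], [0, 0, 0, 0]]' | python3 inch.py
echo '[[0, 0, 0, 0], [0, 0, 0, 0], [0, 0, 0, 0], [0, 0, -0.03, 0], [0, 0, -0.05, 0], [0, 0, -0.05, 0], [0, 0, -0.05, 0], [0, 0, 0, 0]]' | python3 inch.py 0.066
python3 - <<'E'
from h import *
s=sense();print(rel(np.array([.4565,.292,.25])-s["position"]).round(4))
for k,v in flowers().items(): print(k,[x for x in v if x[1]>175])
E
```

```text
time_s: 22.98
position: [0.5438, -0.1788, 0.0723]
ee_rot: [0.0, -0.017, 1.0, -0.0]
wrist_force: [-2.4, 2.1, 6.3]
opening: 0.0497
grip_force: 15.0
time_s: 23.98
position: [0.5456, -0.1796, 0.2567]
ee_rot: [0.005, -0.017, 1.0, -0.002]
wrist_force: [0.3, 0.2, -0.7]
opening: 0.0657
grip_force: 0.0
[0.0734 0.4744 0.0039]
('scene', 'pink') []
('scene', 'violet') [([170.8, 171.1], 182)]
('scene', 'blue') [([314.2, 165.6], 207), ([318.0, 176.4], 214), ([346.4, 192.5], 200)]
('top', 'pink') []
('top', 'violet') []
('top', 'blue') [([179.5, 226.4], 198), ([214.1, 253.1], 216), ([220.4, 264.9], 215)]
```

Blue hasn't moved.

```bash
echo '[[0.007, 0.03, 0, 0], [0.008, 0.05, 0, 0], [0.008, 0.05, 0, 0], [0.008, 0.05, 0, 0], [0.008, 0.05, 0, 0], [0.008, 0.05, 0, 0], [0.008, 0.05, 0, 0], [0.008, 0.05, 0, 0], [0.007, 0.05, 0, 0], [0.004, 0.044, 0, 0], [0, 0, 0, 0], [0, 0, 0, 0]]' | python3 inch.py 0.085
python3 - <<'E'
from h import *
s=sense();print(rel(np.array([.4565,.292,.053])-s["position"]).round(4))
for k,v in flowers().items(): print(k,[x for x in v if x[1]>175])
E
```

```text
time_s: 25.58
position: [0.4528, 0.292, 0.2487]
ee_rot: [-0.001, -0.017, 1.0, -0.001]
wrist_force: [-0.2, -0.3, 0.4]
opening: 0.085
grip_force: 0.0
[-0.0042  0.0003  0.1957]
('scene', 'pink') [([139.8, 163.4], 186)]
('scene', 'violet') [([171.0, 170.9], 199)]
('scene', 'blue') [([314.4, 165.5], 217), ([318.2, 176.3], 212), ([346.6, 192.6], 193)]
('top', 'pink') [([380.4, 192.3], 206)]
('top', 'violet') [([348.2, 193.4], 200)]
('top', 'blue') [([213.6, 253.3], 221), ([220.0, 265.2], 212)]
```

```bash
echo '[[-0.004, 0, 0.05, 0], [0, 0, 0.05, 0], [0, 0, 0.05, 0], [0, 0, 0.03, 0], [0, 0, 0.015, 0], [0, 0, 0, 0]]' | python3 inch.py
echo '[[0, 0, 0, 0], [0, 0, 0, 0], [0, 0, 0, 0], [0, 0, 0, 0], [0, 0, 0, 0], [0, 0, 0, 0]]' | python3 inch.py 0.03 15
echo '[[0, 0, -0.02, 0], [0, 0, -0.05, 0], [0, 0, -0.06, 0], [0, 0, -0.05, 0], [0, 0, -0.02, 0], [0, 0, 0, 0]]' | python3 inch.py
python3 - <<'E'
from h import *
print(rel(np.array([.540,-.088,.25])-sense()["position"]).round(4),sense()["opening"])
E
```

```text
time_s: 26.42
position: [0.4573, 0.292, 0.0551]
ee_rot: [-0.001, -0.016, 1.0, -0.0]
wrist_force: [-0.1, -0.6, 0.1]
opening: 0.085
grip_force: 0.0
time_s: 27.18
position: [0.4578, 0.2925, 0.0563]
ee_rot: [0.0, -0.017, 1.0, -0.0]
wrist_force: [-0.6, -4.2, 5.9]
opening: 0.0498
grip_force: 15.0
time_s: 27.92
position: [0.4578, 0.2932, 0.2567]
ee_rot: [0.001, -0.017, 1.0, 0.001]
wrist_force: [0.2, 0.5, -2.1]
opening: 0.0497
grip_force: 15.0
[-0.0695 -0.3837  0.0063] 0.04970817318918616
```

```bash
echo '[[-0.008, -0.03, 0, 0], [-0.009, -0.05, 0, 0], [-0.009, -0.055, 0, 0], [-0.009, -0.055, 0, 0], [-0.009, -0.055, 0, 0], [-0.009, -0.055, 0, 0], [-0.009, -0.05, 0, 0], [-0.008, -0.034, 0, 0], [0, 0, 0, 0], [0, 0, 0, 0]]' | python3 inch.py
python3 - <<'E'
from h import *
print(rel(np.array([.540,-.088,.074])-sense()["position"]).round(4),sense()["opening"])
E
```

```text
time_s: 29.18
position: [0.5391, -0.088, 0.2529]
ee_rot: [-0.002, -0.017, 1.0, 0.001]
wrist_force: [0.3, 0.2, -2.0]
opening: 0.0496
grip_force: 15.0
[-0.0017 -0.0004  0.1789] 0.04959271804233082
```

```bash
echo '[[-0.001, 0, 0.05, 0], [0, 0, 0.05, 0], [0, 0, 0.045, 0], [0, 0, 0.02, 0], [0, 0, 0.01, 0], [0, 0, 0, 0], [0, 0, 0.003, 0], [0, 0, 0.002, 0], [0, 0, 0, 0]]' | python3 inch.py
```

```text
time_s: 30.3
position: [0.5414, -0.0887, 0.0761]
ee_rot: [0.0, -0.017, 1.0, -0.0]
wrist_force: [0.0, -0.8, -2.3]
opening: 0.0496
grip_force: 15.0
```

```bash
echo '[[0, 0, 0.002, 0], [0, 0, 0.001, 0], [0, 0, 0, 0]]' | python3 inch.py
echo '[[0, 0, 0, 0], [0, 0, 0, 0], [0, 0, 0, 0], [0, 0, -0.03, 0], [0, 0, -0.05, 0], [0, 0, -0.05, 0], [0, 0, -0.04, 0], [0, 0, 0, 0]]' | python3 inch.py 0.066
echo '[[0.04, -0.03, 0, 0], [0.04, -0.03, 0, 0], [0.04, -0.03, 0, 0], [0, 0, 0, 0.175], [0, 0, 0, 0.175], [0, 0, 0, 0.175], [0, 0, 0, 0.175], [0, 0, 0, 0.175], [0, 0, 0, 0.175], [0, 0, 0, 0.175], [0, 0, 0, 0.175], [0, 0, 0, 0.171]]' | python3 inch.py 0.03
echo '[[0, 0, 0, 0]]' | python3 inch.py
python3 - <<'E'
from h import *
s=sense();print(rel(np.array([.4235,-.1818,.096])-s["position"]).round(4))
a=viewer.camera("scene")
for k,v in flowers().items(): print(k,[x for x in v if x[1]>175])
cv2.imwrite("pics/e1.png",crop(a,100,130,120,80,6))
E
```

```text
time_s: 30.68
position: [0.5419, -0.0888, 0.0742]
ee_rot: [0.001, -0.017, 1.0, -0.0]
wrist_force: [-2.7, 1.1, 5.6]
opening: 0.0497
grip_force: 15.0
time_s: 31.68
position: [0.5433, -0.0892, 0.2474]
ee_rot: [0.004, -0.017, 1.0, -0.001]
wrist_force: [0.2, -0.2, -0.5]
opening: 0.066
grip_force: 0.0
time_s: 33.17
position: [0.4236, -0.1822, 0.2407]
ee_rot: [-0.001, 0.697, 0.717, -0.0]
wrist_force: [-0.5, 0.8, -0.1]
opening: 0.0299
grip_force: 0.0
time_s: 33.3
position: [0.4236, -0.1822, 0.241]
ee_rot: [-0.001, 0.695, 0.719, -0.0]
wrist_force: [0.6, 0.1, 0.5]
opening: 0.03
grip_force: 0.0
[0.0002 0.0002 0.145 ]
('scene', 'pink') [([139.8, 163.4], 187)]
('scene', 'violet') [([170.6, 170.8], 207)]
('scene', 'blue') [([316.4, 171.4], 425), ([202.3, 186.3], 222)]
('top', 'pink') []
('top', 'violet') [([347.9, 193.2], 193)]
('top', 'blue') [([312.2, 186.9], 211), ([214.0, 253.1], 216), ([220.2, 265.0], 214)]
```

View pics/e1.png

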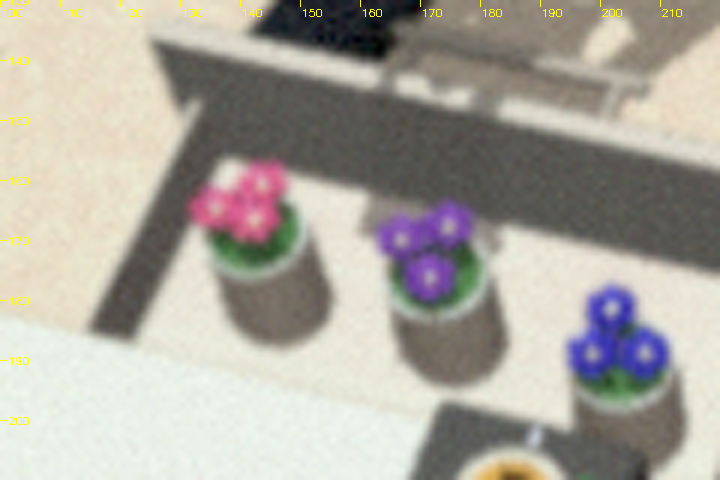

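All three pots stand upright in the drawer: pink at raw (140,163), violet at (171,171), blue at (202,186). Next I'll grip the handle and push the drawer shut.

```bash
echo '[[0, 0, 0.05, 0], [0, 0, 0.05, 0], [0, 0, 0.025, 0], [0, 0, 0.01, 0], [0, 0, 0.01, 0], [0, 0, 0, 0]]' | python3 inch.py
echo '[[0, 0, 0, 0], [0, 0, 0, 0], [0, 0, 0, 0], [0, 0, 0, 0]]' | python3 inch.py 0.0 15
echo '[[0, 0.004, 0, 0], [0, 0.008, 0, 0], [0, 0.014, 0, 0], [0, 0.016, 0, 0], [0, 0.018, 0, 0], [0, 0.018, 0, 0], [0, 0.018, 0, 0], [0, 0.018, 0, 0], [0, 0.016, 0, 0], [0, 0.014, 0, 0], [0, 0.008, 0, 0], [0, 0.004, 0, 0]]' | python3 inch.py
echo '[[0, 0.003, 0, 0], [0, 0.002, 0, 0], [0, 0, 0, 0]]' | python3 inch.py
```

```text
time_s: 34.2
position: [0.4244, -0.1827, 0.0979]
ee_rot: [0.0, 0.695, 0.719, 0.0]
wrist_force: [0.6, 0.3, 0.1]
opening: 0.03
grip_force: 0.0
time_s: 34.7
position: [0.4246, -0.1828, 0.0984]
ee_rot: [0.0, 0.695, 0.719, 0.0]
wrist_force: [-1.0, 0.8, 3.8]
opening: 0.0102
grip_force: 15.0
time_s: 36.2
position: [0.5806, -0.1781, 0.0984]
ee_rot: [0.001, 0.695, 0.719, -0.0]
wrist_force: [-2.1, -3.0, 5.7]
opening: 0.0104
grip_force: 15.0
time_s: 36.58
position: [0.5855, -0.178, 0.0984]
ee_rot: [0.001, 0.695, 0.719, -0.0]
wrist_force: [-0.8, -1.7, 5.7]
opening: 0.0101
grip_force: 15.0
```

```bash
echo '[[0, 0.002, 0, 0], [0, 0.002, 0, 0], [0, 0, 0, 0]]' | python3 inch.py
echo '[[0, 0.002, 0, 0], [0, 0.001, 0, 0], [0, 0, 0, 0]]' | python3 inch.py
```

```text
time_s: 36.95
position: [0.5885, -0.1779, 0.0984]
ee_rot: [-0.0, 0.695, 0.719, -0.001]
wrist_force: [-5.7, -2.2, 7.1]
opening: 0.0104
grip_force: 15.0
time_s: 37.33
position: [0.5887, -0.1778, 0.0984]
ee_rot: [-0.003, 0.695, 0.719, -0.004]
wrist_force: [-15.4, -2.5, 12.8]
opening: 0.0104
grip_force: 15.0
```

```bash
echo '[[0, -0.002, 0, 0], [0, 0, 0, 0], [0, 0, 0, 0], [0, 0, 0, 0]]' | python3 inch.py 0.03
echo '[[0, 0, -0.02, 0], [0, 0, -0.05, 0], [0, 0, -0.055, 0], [0, 0, -0.03, 0], [0, 0, 0, -0.175], [0, 0, 0, -0.175], [0, 0, 0, -0.175], [0, 0, 0, -0.175], [0, 0, 0, -0.175], [0, 0, 0, -0.175], [0, 0, 0, -0.175], [0, 0, 0, -0.175]]' | python3 inch.py
echo '[[0, 0, 0, -0.138], [0, 0, 0, 0]]' | python3 inch.py 0.04
python3 - <<'E'
from h import *
s=sense();print(rel(np.array([.471,.401,.2])-s["position"]).round(4))
E
```

```text
time_s: 37.83
position: [0.5902, -0.1769, 0.0973]
ee_rot: [-0.0, 0.695, 0.719, 0.0]
wrist_force: [0.9, -0.1, 0.1]
opening: 0.0298
grip_force: 0.0
time_s: 39.33
position: [0.5905, -0.1771, 0.2546]
ee_rot: [0.001, 0.066, 0.998, -0.0]
wrist_force: [0.2, 0.3, -0.1]
opening: 0.0301
grip_force: 0.0
time_s: 39.58
position: [0.5905, -0.1771, 0.2543]
ee_rot: [0.001, 0.001, 1.0, -0.0]
wrist_force: [0.3, 0.6, -0.7]
opening: 0.0391
grip_force: 0.0
[0.1204 0.578  0.0537]
```

```bash
echo '[[0.011, 0.052, 0, 0], [0.011, 0.052, 0, 0], [0.011, 0.052, 0, 0], [0.011, 0.052, 0, 0], [0.011, 0.052, 0, 0], [0.011, 0.052, 0, 0], [0.011, 0.052, 0, 0], [0.011, 0.052, 0, 0], [0.011, 0.052, 0, 0], [0.011, 0.052, 0, 0], [0.010, 0.057, 0, 0], [0, 0, 0, 0]]' | python3 inch.py
echo '[[0, 0, 0.03, 0], [0, 0, 0.04, 0], [0, 0, 0.03, 0], [0, 0, 0, 0]]' | python3 inch.py
python3 - <<'E'
from h import *
s=sense();print(rel(np.array([.471,.401,.077])-s["position"]).round(4))
a=viewer.camera("scene");b=viewer.camera("top")
A=crop(a,350,140,80,95,5);B=crop(b,110,170,75,95,5)
cv2.imwrite("pics/f1.png",np.hstack([A,B]))
E
```

```text
time_s: 41.08
position: [0.4688, 0.4031, 0.2533]
ee_rot: [0.0, -0.001, 1.0, 0.0]
wrist_force: [-0.8, -0.0, 0.2]
opening: 0.0397
grip_force: 0.0
time_s: 41.58
position: [0.4688, 0.3981, 0.1501]
ee_rot: [-0.002, 0.001, 1.0, -0.002]
wrist_force: [-0.1, -1.2, -0.2]
opening: 0.0402
grip_force: 0.0
[-0.0025  0.0032  0.073 ]
```

View pics/f1.png

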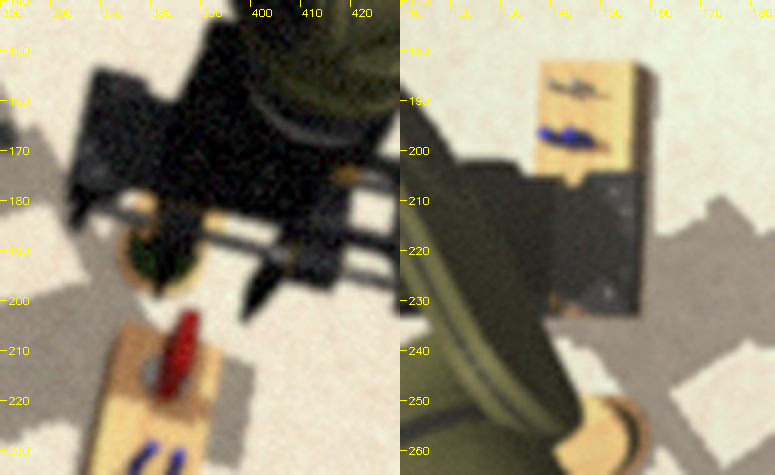

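The scene crop shows the two fingertips at raw (382,199) and (399,204), with the red bow between and in front of them. Its top centre is at about (386.3,208).

Run:
```python
from h import *
p=sense()["position"];print(p)
for dy in(-.032,-.02,.02,.032):
  for dx in(-.01,.01): print(dy,dx,proj("scene",p+[dx,dy,-.019])[0].round(1))
for x in(-.02,.02): print("bowtop",proj("scene",[.471+x,.401,.092])[0].round(1), proj("top",[.471+x,.401,.092])[0].round(1))
```

```text
[0.47071726 0.39973653 0.15403567]
-0.032 -0.01 [379.  190.9]
-0.032 0.01 [377.7 197.4]
-0.02 -0.01 [383.6 192.1]
-0.02 0.01 [382.4 198.6]
0.02 -0.01 [399.  196.2]
0.02 0.01 [397.9 202.7]
0.032 -0.01 [403.7 197.4]
0.032 0.01 [402.6 204. ]
bowtop [388.  199.2] [140.  228.9]
bowtop [385.6 212. ] [140.5 214.6]
```

```bash
echo '[[-0.001, 0.001, 0.03, 0], [0, 0, 0.02, 0], [0, 0, 0.015, 0], [0, 0, 0.01, 0], [0, 0, 0.002, 0], [0, 0, 0, 0]]' | python3 inch.py
echo '[[0, 0, 0, 0], [0, 0, 0, 0], [0, 0, 0, 0], [0, 0, 0, 0], [0, 0, 0, 0]]' | python3 inch.py 0.0 30
```

```text
time_s: 42.42
position: [0.4713, 0.4011, 0.0761]
ee_rot: [0.0, -0.0, 1.0, 0.0]
wrist_force: [-0.3, 0.4, -0.5]
opening: 0.0404
grip_force: 0.0
time_s: 43.05
position: [0.4711, 0.401, 0.0759]
ee_rot: [0.0, -0.0, 1.0, 0.0]
wrist_force: [-0.4, -0.9, 1.5]
opening: 0.0115
grip_force: 30.0
```

```bash
echo '[[0, 0, -0.01, 0], [0, 0, -0.02, 0], [0, 0, -0.04, 0], [0, 0, -0.05, 0], [0, 0, -0.05, 0], [0, 0, -0.03, 0], [0, 0, 0, -0.033], [0, 0, 0, 0]]' | python3 inch.py
python3 - <<'E'
from h import *
s=sense();print(s["opening"],s["grip_force"],rel(np.array([.682,-.0757,.275])-s["position"]).round(4))
E
```

```text
time_s: 44.05
position: [0.4705, 0.4005, 0.2746]
ee_rot: [-0.001, -0.017, 1.0, -0.001]
wrist_force: [-0.7, -0.2, -1.4]
opening: 0.0118
grip_force: 30.0
0.011778289336526209 29.99946892261505 [-1.954e-01 -4.830e-01 -2.000e-04]
```

```bash
echo '[[-0.01, -0.03, 0, 0], [-0.02, -0.05, 0, 0], [-0.022, -0.053, 0, 0], [-0.022, -0.053, 0, 0], [-0.022, -0.053, 0, 0], [-0.022, -0.053, 0, 0], [-0.022, -0.053, 0, 0], [-0.022, -0.053, 0, 0], [-0.02, -0.05, 0, 0], [-0.0134, -0.035, 0, 0], [0, 0, 0, 0], [0, 0, 0, 0]]' | python3 inch.py
python3 - <<'E'
from h import *
s=sense();p=s["position"];print(p,rel(np.array([.682,-.0757,.248])-p).round(4))
a=viewer.camera("scene");b=viewer.camera("top")
A=crop(a,150,150,66,100,6);B=crop(b,280,90,66,100,6)
cv2.imwrite("pics/g1.png",np.hstack([A,B]))
for d in(-.009,.009): print(proj("scene",p+[d,0,-.034-.026]),proj("top",p+[d,0,-.06]))
print(proj("scene",[.682,-.0757,.173]))
E
```

```text
time_s: 45.55
position: [0.6815, -0.0748, 0.2734]
ee_rot: [-0.002, -0.017, 1.0, 0.001]
wrist_force: [-0.5, 0.3, -1.5]
opening: 0.0118
grip_force: 30.0
[ 0.68146277 -0.07482716  0.27339034] [-0.0006 -0.0009  0.0254]
[[183.7127996  200.53811581]] [[313.53713167 138.71897419]]
[[180.84068514 207.06473189]] [[313.37676747 131.8618146 ]]
[[184.16248157 211.85837183]]
```

View pics/g1.png

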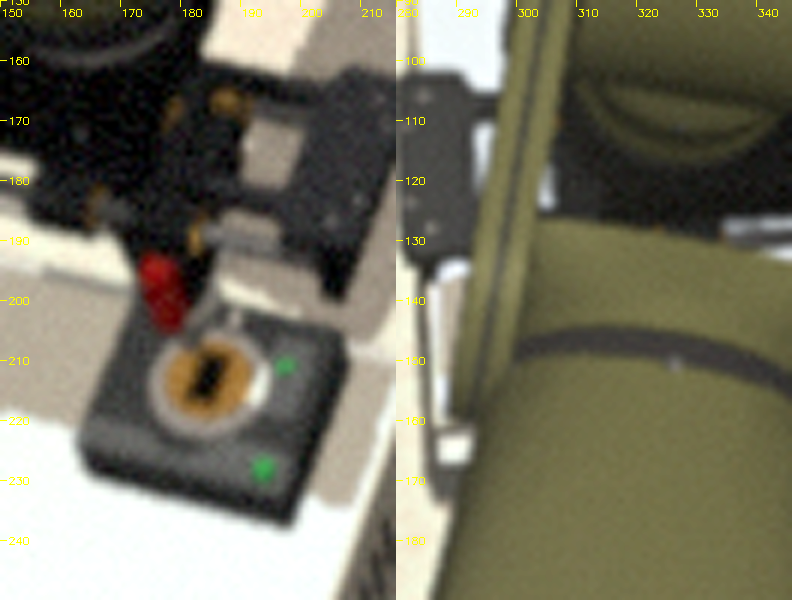

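The left crop shows the bow's end face running from raw (176,193) to (178.5,205), with the grey collar and blade beside it at about (184,201). The keyway below is at raw (184.5,213). In the top view the arm hides it. I'll compare this with the predicted bow position.

Run:
```python
from h import *
p=sense()["position"];print(p)
for n,o in dict(bowbot=[.02,0,-.028],bowtop=[.02,0,.016],bowbot_f=[-.02,0,-.028],collar=[0,0,-.034],bladetip=[0,0,-.064]).items(): print(n,proj("scene",p+o)[0].round(1))
print("per mm x",proj("scene",p+[.01,0,-.03])[0]-proj("scene",p+[0,0,-.03])[0])
```

```text
[ 0.6817133  -0.07410107  0.27464995]
bowbot [177.2 204.4]
bowtop [174.2 194.8]
bowbot_f [183.8 189.6]
collar [180.9 198.3]
bladetip [182.7 204.5]
per mm x [-1.65449656  3.71176429]
```

```bash
echo '[[0, -0.0013, 0.01, 0], [0, 0, 0.012, 0], [0, 0, 0.006, 0], [0, 0, 0, 0], [0, 0, 0, 0]]' | python3 inch.py
echo '[[0, 0, 0.004, 0], [0, 0, 0.004, 0], [0, 0, 0.004, 0], [0, 0, 0, 0]]' | python3 inch.py
```

```text
time_s: 46.28
position: [0.6825, -0.0767, 0.248]
ee_rot: [0.0, -0.017, 1.0, -0.0]
wrist_force: [-0.0, 0.5, -0.5]
opening: 0.0122
grip_force: 30.0
time_s: 46.78
position: [0.6821, -0.0766, 0.2349]
ee_rot: [-0.001, -0.017, 1.0, 0.0]
wrist_force: [-1.0, 0.3, -0.5]
opening: 0.0119
grip_force: 30.0
```

```bash
echo '[[0, 0, 0.003, 0], [0, 0, 0.003, 0], [0, 0, 0, 0]]' | python3 inch.py
echo '[[0, 0, 0.003, 0], [0, 0, 0.003, 0], [0, 0, 0, 0]]' | python3 inch.py
```

```text
time_s: 47.15
position: [0.6825, -0.0767, 0.2305]
ee_rot: [0.0, -0.017, 1.0, -0.0]
wrist_force: [-0.8, 0.4, 2.8]
opening: 0.0119
grip_force: 30.0
time_s: 47.52
position: [0.6819, -0.077, 0.2253]
ee_rot: [-0.0, -0.017, 1.0, -0.0]
wrist_force: [-4.2, 0.1, 1.8]
opening: 0.0119
grip_force: 30.0
```

```bash
echo '[[0.001, 0, 0.003, 0], [0, 0, 0.003, 0], [0, 0, 0.003, 0], [0, 0, 0, 0]]' | python3 inch.py
echo '[[0, 0, 0.003, 0], [0, 0, 0.002, 0], [0, 0, 0, 0]]' | python3 inch.py
```

```text
time_s: 48.02
position: [0.6812, -0.0766, 0.2136]
ee_rot: [-0.001, -0.017, 1.0, 0.0]
wrist_force: [0.5, 0.0, -1.1]
opening: 0.0119
grip_force: 30.0
time_s: 48.4
position: [0.6813, -0.0767, 0.2094]
ee_rot: [-0.0, -0.017, 1.0, 0.0]
wrist_force: [-0.7, -0.3, -0.3]
opening: 0.0117
grip_force: 30.0
```

```bash
echo '[[0, 0, 0.002, 0], [0, 0, 0.001, 0], [0, 0, 0, 0]]' | python3 inch.py
echo '[[0, 0, 0.001, 0], [0, 0, 0.001, 0], [0, 0, 0, 0]]' | python3 inch.py
```

```text
time_s: 48.78
position: [0.6814, -0.0767, 0.2069]
ee_rot: [0.0, -0.017, 1.0, -0.0]
wrist_force: [-0.4, -0.6, -0.1]
opening: 0.0118
grip_force: 30.0
time_s: 49.15
position: [0.6815, -0.0767, 0.2068]
ee_rot: [0.0, -0.017, 1.0, -0.0]
wrist_force: [-2.9, 1.0, 7.4]
opening: 0.0122
grip_force: 30.0
```

```bash
echo '[[0, 0, 0, 0], [0, 0, 0, 0.1], [0, 0, 0, 0.1], [0, 0, 0, 0.1], [0, 0, 0, 0.1], [0, 0, 0, 0.1], [0, 0, 0, 0]]' | python3 inch.py - 45
echo '[[0, 0, 0, 0.1], [0, 0, 0, 0.1], [0, 0, 0, 0.1], [0, 0, 0, 0.1], [0, 0, 0, 0.08], [0, 0, 0, 0]]' | python3 inch.py
python3 -c 'from workcell import r, viewer, sense;print(sense()["moment"])'
echo '[[0, 0, 0, 0.06], [0, 0, 0, 0]]' | python3 inch.py
python3 -c 'from workcell import r, viewer, sense;print(sense()["moment"])'
```

```text
time_s: 50.02
position: [0.6815, -0.0761, 0.2068]
ee_rot: [0.0, 0.231, 0.973, 0.001]
wrist_force: [-2.7, 2.0, 6.8]
opening: 0.0115
grip_force: 45.0
time_s: 50.78
position: [0.6816, -0.0761, 0.2068]
ee_rot: [0.0, 0.456, 0.89, 0.001]
wrist_force: [-3.4, 2.5, 6.2]
opening: 0.0119
grip_force: 45.0
[ 0.39236044  0.74876828 -0.05091501]
time_s: 51.02
position: [0.6816, -0.0761, 0.2068]
ee_rot: [0.0, 0.482, 0.876, 0.001]
wrist_force: [-3.1, 2.1, 7.3]
opening: 0.0118
grip_force: 45.0
[ 0.40742971  0.77559797 -0.02920704]
```

```bash
for i in 1; do echo '[[0, 0, 0, 0.05], [0, 0, 0, 0]]' | python3 inch.py; python3 -c 'from workcell import r, viewer, sense;print(sense()["moment"])'; echo '[[0, 0, 0, 0.05], [0, 0, 0, 0]]' | python3 inch.py; python3 -c 'from workcell import r, viewer, sense;print(sense()["moment"])'; done
```

```text
time_s: 51.28
position: [0.6816, -0.0761, 0.2068]
ee_rot: [0.0, 0.504, 0.864, 0.001]
wrist_force: [-2.8, 1.6, 7.0]
opening: 0.0119
grip_force: 45.0
[ 0.34383467  0.74678779 -0.04800384]
time_s: 51.52
position: [0.6816, -0.0761, 0.2068]
ee_rot: [0.0, 0.526, 0.851, 0.001]
wrist_force: [-3.4, 2.7, 6.9]
opening: 0.0123
grip_force: 45.0
[ 0.32682418  0.73265213 -0.01571247]
```

```bash
echo '[[0, 0, 0, 0.06], [0, 0, 0, 0]]' | python3 inch.py
python3 - <<'E'
from h import *
print(sense()["moment"],sense()["joint_efforts"][5])
a=viewer.camera("scene")
cv2.imwrite("pics/h1.png",crop(a,140,160,90,80,7))
E
```

```text
time_s: 51.78
position: [0.6816, -0.0761, 0.2068]
ee_rot: [0.0, 0.551, 0.835, 0.001]
wrist_force: [-3.5, 1.8, 7.0]
opening: 0.0118
grip_force: 45.0
[0.33302257 0.79671621 0.08905682] 0.1934303529560566
```

View pics/h1.png

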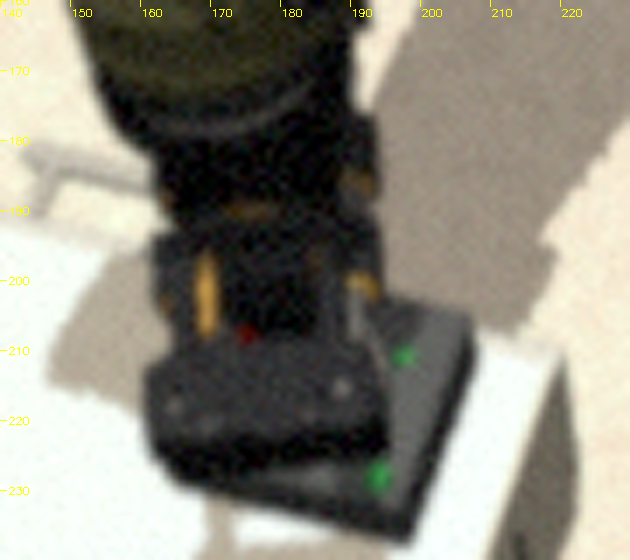

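The gripper hides the key here, but the moment about z has begun to rise after 1.2 rad, which fits slot play plus the stop. I'll push a little further.

```bash
echo '[[0, 0, 0, 0.05], [0, 0, 0, 0]]' | python3 inch.py
python3 - <<'E'
from workcell import r, viewer, sense
print(sense()["moment"],sense()["joint_efforts"][5])
E
echo '[[0, 0, 0, 0.04], [0, 0, 0, 0]]' | python3 inch.py
python3 - <<'E'
from workcell import r, viewer, sense
print(sense()["moment"],sense()["joint_efforts"][5])
E
```

```text
time_s: 52.08
position: [0.6816, -0.076, 0.2068]
ee_rot: [0.0, 0.571, 0.821, 0.001]
wrist_force: [-3.3, 1.6, 7.2]
opening: 0.0117
grip_force: 45.1
[0.4170567  0.80970769 0.60907748] 0.6348798237740993
time_s: 52.32
position: [0.6816, -0.0759, 0.2069]
ee_rot: [0.0, 0.587, 0.81, 0.0]
wrist_force: [-3.5, 2.5, 6.4]
opening: 0.0121
grip_force: 45.5
[0.34848387 0.77558575 0.90384087] 0.9707069769501686
```

The stop is reached, with 0.9 N m at the wrist. I'll ease off, release and lift.

```bash
echo '[[0, 0, 0, -0.06], [0, 0, 0, 0]]' | python3 inch.py
echo '[[0, 0, 0, 0], [0, 0, 0, 0], [0, 0, 0, 0], [0, 0, 0, 0], [0, 0, -0.01, 0], [0, 0, -0.03, 0], [0, 0, -0.04, 0], [0, 0, -0.04, 0]]' | python3 inch.py 0.04
echo '[[0.03, 0.03, 0, 0], [0.04, 0.04, 0, 0], [0.05, 0.04, 0, 0], [0.05, 0.04, 0, 0], [0.05, 0.04, 0, 0], [0.05, 0.04, 0, 0], [0, 0, 0, 0]]' | python3 inch.py
python3 - <<'E'
from h import *
a=viewer.camera("scene");b=viewer.camera("top")
cv2.imwrite("pics/i1.png",np.hstack([crop(a,140,160,65,90,6),crop(b,280,110,65,90,6)]))
E
```

```text
time_s: 52.58
position: [0.6815, -0.076, 0.2068]
ee_rot: [0.0, 0.563, 0.827, 0.001]
wrist_force: [-3.2, 3.2, 7.0]
opening: 0.0116
grip_force: 45.0
time_s: 53.58
position: [0.6814, -0.0767, 0.3266]
ee_rot: [0.0, 0.563, 0.826, 0.0]
wrist_force: [0.8, 0.9, 0.6]
opening: 0.0401
grip_force: 0.0
time_s: 54.45
position: [0.7949, 0.2579, 0.323]
ee_rot: [-0.001, 0.561, 0.828, -0.0]
wrist_force: [-0.4, -0.2, -0.1]
opening: 0.0401
grip_force: 0.0
```

View pics/i1.png

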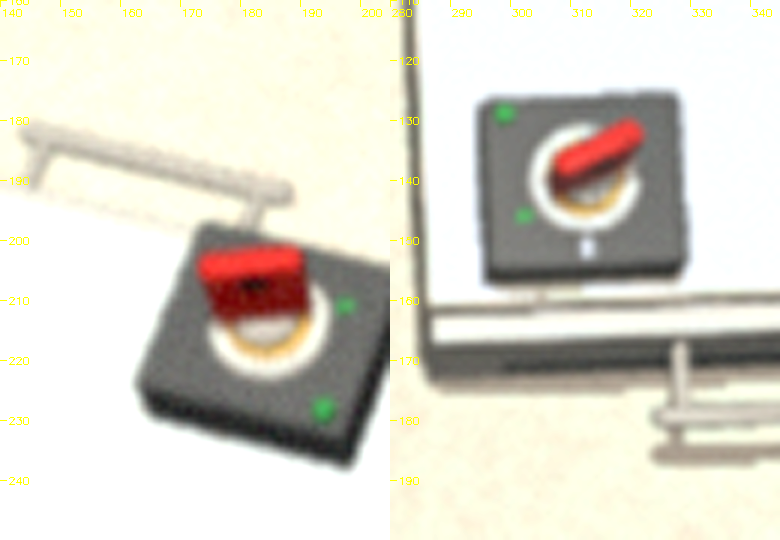

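The picture shows the key seated, its bow turned about 66° clockwise in the top crop from (560,165) to (635,132). The drawer is shut.

```bash
python3 -c 'from workcell import r, viewer, sense;print(r.hand_in())'
```

```text
the job is handed in; nothing more can be done
None
```

The job is handed in, verdict not shown: the three pots present stand upright in the shut drawer, the red key is fully down in the switch and turned to the ON stop, and no bystander was disturbed as far as I saw.

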